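# Load the balance and close its draft shield

### The job

Get the balance ready to weigh: stand the small amber vial upright on the middle of the weighing pan and let go of it, then slide the glass top door of the draft shield shut until it is pressed snugly against the rubber seal of the front frame all the way and stays there. The balance is delicate, so set the vial down gently, do not force or slam the door, and leave the other things on the bench where they stand.

Things in the scene. Friction and masses are not known exactly. Their poses are not given: they have to be found in the camera images.
- balance: White laboratory balance fixed to the bench, 435 mm long, 210 mm wide, its body 62 mm high, a housing 150 mm high at its back. Origin on the bench under the centre of the pan; x axis from its front (control panel, robot side) to its back, z up.
- shield_mouth (a point): Centre of the mouth of the glass draft shield that stands around the pan, 152 mm above the bench, axes as the balance. The shield is open only at the top while the door is back: inside 172 mm wide (y) and about 180 mm long (x). Side tracks and front rail rise 12 mm (its two clamp screws 18 mm) above this point.
- pan_top (a point): Centre of the top face of the round steel weighing pan, 110 mm across, 72 mm above the bench; z up. It gives at most 2 mm under load. A blow or press of the vial on it of more than 15 N is too much.
- vial_mid (a point): Centre of the loose amber glass vial with white screw cap and paper label: 61 mm tall, 28 mm across (24 mm across in the top 16 mm), about 35 g, standing upright on the bench; z along its axis, its bottom 30.5 mm below this point.
- handle (a point): Centre of the upright aluminium handle bar on the glass top door: 12 mm thick along the track, 70 mm long across it, 24 mm high; 171.5 mm above the bench. x axis along the track towards open (back of the balance). The glass's upper face is 12 mm below this point; the door's front edge is 14 mm in front of it and the door reaches 174 mm behind it.
- door (a joint): Sliding top door, m: 0.15 to 0.168 at the start (open, at the back), smaller as it closes to the front. At 0 the handle is 74 mm in front of the pan's centre and the door nominally meets the seal, but the lift-out front pane with the seal is clamped to the tracks by hand: contact comes anywhere from -0.007 to +0.007. It slides stiffly (about 6 N all along) and stays where it is left.
- seal (a joint): How far the door squeezes the rubber seal strip of the front rail, m: 0 when it does not bear on it. It yields 1 mm per 8 N, on top of the 6 N that moves the door; more than 1.4 mm (17 N in all) is forcing it. Let go, the door springs back to 0.75 mm or less and friction keeps it there; pressing along the track with 11 to 14 N in all leaves it properly sealed.
- tape: Bystander: roll of brown tape lying flat, 100 mm across, 48 mm high, origin at the centre of its underside.
- bottle: Bystander: large amber reagent bottle, 92 mm across, 200 mm tall, origin at the centre of its underside.
- block: Bystander: aluminium tube block with holes, 76 x 96 x 50 mm, origin at the centre of its underside.

How it is judged:
By the outcome, as a careful person would: the job done as asked, in the order asked, and still so for the second after the job is handed in, with the robot touching nothing.
It also fails if it takes over 59 s, if anything falls off the work surface, if the arm or the gripper's body presses on something with over 40 N, if the wrist force passes 120 N, or if a joint passes its speed limit or range.

### The arm

A 7-joint arm with a two-finger parallel gripper is mounted at the origin on the work surface. World frame = base frame: x ahead of the robot, y to its left, z up, the work surface at z = 0. Lengths are in mm, angles in rad, forces in N, time in s.
With the tool pointing down it reaches from about 400 to 875 mm from the base axis. Payload 4.4 kg.
Tool frame: the origin (TCP) lies midway between the tips of the shut fingers; the grasp point (between the pads) lies 19 mm behind it; z points along the fingers, y is the direction in which the jaws open and shut (so a half turn about z gives the same grasp; the last joint's range is limited). The gripper opens to 85 mm and grips with 20 to 120 N. Pads are 22 mm wide; open, the fingers measure 114 mm over their backs; the gripper's body (76 mm by 85 mm) begins 54 mm behind the grasp point. The pads swing forward as they close: fully open they stand 13 mm farther back than shut.
Start: joints at [-1.373, 0.628, 0.038, 1.517, -0.027, 0.996, -0.02], TCP at [169.463, 627.535, 231.313] pointing down, gripper open.
Joint ranges: [-3.06, 3.06], [-0.37, 2.12], [-1.25, 1.32], [0.18, 2.47], [-1.1, 4.24], [0.23, 1.98], [-2.94, 2.94]. Speed limits (rad/s): [2.57, 2.57, 3.14, 3.14, 3.14, 3.14, 3.14].

### API

Orientations are given as [roll, pitch, yaw] about the fixed x, y, z axes, in that order (R = Rz(yaw) Ry(pitch) Rx(roll)).
In Python, from cell import ctrl, vision gives the robot as it stands.
- The arm moves only by the tool play_rows, never from a script. Its arguments are lists of equal length, an entry for each row: "slide": the shift along the tool's x, y, z in mm, a list of three; "turn": the turn about the tool's z in rad; "fingers": the opening, from 0 (shut) to 1 (fully open). A call has 1 to 5 rows; each row is the pose to reach, as a shift and turn from the pose measured when the call began, along the tool's axes at that moment; what a row does not reach only later rows make up. A row lasts 1/8 s, in which the tool goes at most 62.5 mm and 10.7 degrees, less where a joint would pass 70% of its speed; a pose out of reach is approached as far as the arm can. A call with a gripper value outside its range is refused whole. The fingers move at their own pace and stop on an object; the grip force is fixed at half the most. Time passes only in rows, so rows that repeat a pose let the fingers close. It gives the time, the measured TCP pose, the force and the opening at its end, in the units of the state.
- ctrl.read_state(): the state, without advancing time (a new reading comes with each control period).
- vision.get_image(name): name is "scene" or "top" or "wrist"; returns (picture, depth): 400x640x3 uint8, blue, green, red; 400x640 float32, mm along the optical axis (not along the pixel's ray), 0 where there is no reading.
- vision.camera_params(name): a dict with "fx", "fy", "cx", "cy" (pixels), "dist_coeffs" ([k1, k2, p1, p2, k3] as OpenCV has them; the pictures are not rectified), "position" and "rotation" of the camera in the world. Camera axes: x right, y up, looking along -z (the intrinsics and any distortion apply to the point x, -y, -z); pixel columns grow to the right and rows downward; lengths in mm; the calibration is good to about 2 mm. A picture is of the moment at which its call begins: read the wrist's pose just before it. camera_params takes no time and is no camera call; for the wrist camera it gives the pose at the moment of the call.
- ctrl.finish_job(): hands the job in, once; it reports no verdict.
The state is a dict: "clock": time; "qpos": joint angles; "qd": joint speeds; "tau": joint torques, N m; "eef_pos": TCP position; "tool_rot": TCP orientation; "force": force on the tool from outside, world axes, zero at the start; "torque": the same for the moment, N m; "width": finger opening in mm.
Only numpy, scipy, OpenCV 4.12 (cv2) and the standard library are available. Lean on these libraries where they do the work, as an engineer would, in place of code of your own. Each camera call takes 0.05 s, during which the arm holds its last target.

## Working session

There is one attempt and no reset: what is moved stays moved. The work goes in short steps, Python scripts to look and compute and a tool call to move; the robot and the scene stay as the last step left them, time stands still between calls to the robot, and variables do not carry over. Pictures are saved under pics/ and viewed, and the job is handed in when it is done.

Besides the shell and the picture viewer there is one more tool, called in YAML: its name, and indented under it one key for each argument. play_rows: Moves the arm, as the interface text tells. Its arguments: {"type":"object","properties":{"slide":{"type":"array"},"turn":{"type":"array"},"fingers":{"type":"array"}},"required":["slide","turn","fingers"]}

```bash
ls; mkdir -p pics
python3 - <<'E'
from cell import ctrl, vision
import cv2,numpy as np
s=ctrl.read_state(); print(s)
for n in("scene","top","wrist"):
    p,d=vision.get_image(n); cv2.imwrite(f"pics/{n}0.png",p); np.save(f"pics/{n}0.npy",d); print(n,vision.camera_params(n))
E
```

```text
pics
{'clock': 0.0, 'qpos': array([-1.37280685,  0.62931717,  0.03843919,  1.51834149, -0.02700033,
        0.99632599, -0.01996642]), 'qd': array([ 2.29235650e-05, -1.70595862e-03, -5.01754228e-04,  1.42054733e-03,
       -9.07277833e-04,  2.24498432e-03, -1.71149140e-03]), 'tau': array([ 5.15475858e-04, -5.63413775e+01,  1.22641649e+00, -1.93442345e+01,
        1.10007939e-02,  1.05906386e-02,  1.24755939e-06]), 'eef_pos': array([169.29032074, 626.92801589, 230.41629843]), 'tool_rot': array([-3.13971863e+00,  2.09130019e-05,  2.87783943e+00]), 'force': array([-0.87149483, -0.84774279,  0.70893568]), 'torque': array([-0.03906868, -0.00863931,  0.0047935 ]), 'width': 85.3035999200876}
scene {'fx': 412.6026625647913, 'fy': 412.6026625647913, 'cx': 320.1745447867419, 'cy': 201.4046120681559, 'dist_coeffs': array([0.00768156, 0.        , 0.        , 0.        , 0.        ]), 'position': array([ 892.82639881,  574.07930672, 1004.51558754]), 'rotation': array([0.64570798, 0.00481979, 2.6034933 ])}
top {'fx': 497.0056555937695, 'fy': 497.0056555937695, 'cx': 317.94193402030874, 'cy': 205.60240335108347, 'dist_coeffs': array([0.00329658, 0.        , 0.        , 0.        , 0.        ]), 'position': array([ 456.41607035,   -7.99409036, 1401.00393922]), 'rotation': array([ 0.08446581,  0.01043798, -1.56721458])}
wrist {'fx': 323.67449373205613, 'fy': 323.67449373205613, 'cx': 322.21327309929364, 'cy': 198.23328165870498, 'dist_coeffs': array([-0.00355862,  0.        ,  0.        ,  0.        ,  0.        ]), 'position': array([105.60708731, 644.27998805, 373.07034283]), 'rotation': array([-2.61669372e-01,  1.04006429e-03,  1.30638016e+00])}
```

View pics/scene0.png

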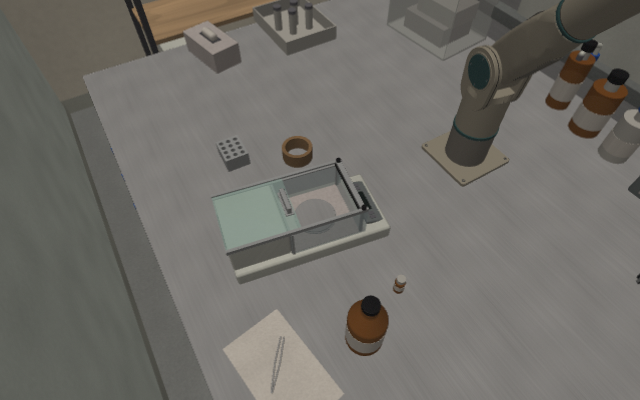

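View pics/top0.png

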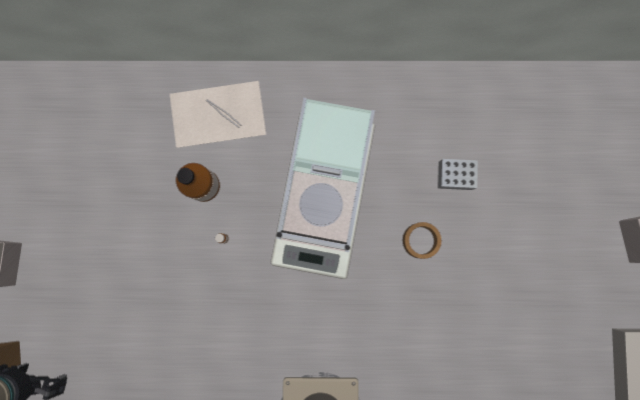

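View pics/wrist0.png

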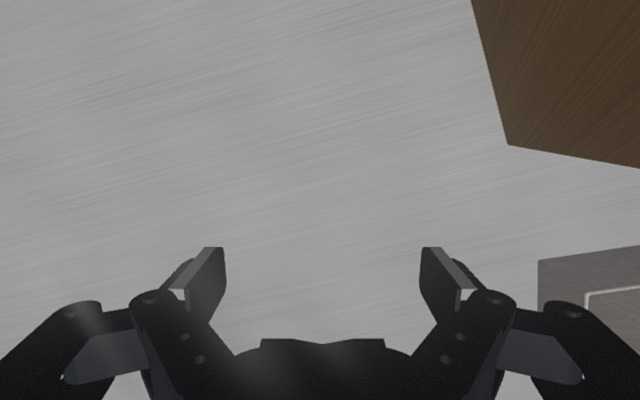

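The top view shows the vial at about (221,238), the pan at (321,204), the handle at (327,170) and the front rail from (280,234) to (347,247). I'll enlarge these areas.

```bash
cat > h.py <<'E'
import numpy as np, cv2
from scipy.spatial.transform import Rotation as R
def ray(cp,u,v):
    K=np.array([[cp['fx'],0,cp['cx']],[0,cp['fy'],cp['cy']],[0,0,1]])
    p=cv2.undistortPoints(np.array([[[u,v]]],float),K,cp['dist_coeffs'])[0,0]
    return R.from_euler('xyz',cp['rotation']).apply([p[0],-p[1],-1])
def at_z(cp,u,v,z):
    d=ray(cp,u,v);o=cp['position'];return o+d*(z-o[2])/d[2]
def proj(cp,P):
    q=R.from_euler('xyz',cp['rotation']).inv().apply(np.asarray(P,float)-cp['position'])
    K=np.array([[cp['fx'],0,cp['cx']],[0,cp['fy'],cp['cy']],[0,0,1]])
    return cv2.projectPoints((q*[1,-1,-1]).reshape(-1,1,3),np.zeros(3),np.zeros(3),K,cp['dist_coeffs'])[0][:,0]
def crop(src,dst,x0,y0,x1,y1,k):
    cv2.imwrite(dst,cv2.resize(cv2.imread(src)[y0:y1,x0:x1],None,fx=k,fy=k,interpolation=cv2.INTER_CUBIC))
E
python3 - <<'E'
from h import *
crop('pics/top0.png','pics/c1.png',260,90,385,285,3.0) if 0 else crop('pics/top0.png','pics/c1.png',265,155,385,285,4.5)
crop('pics/top0.png','pics/c2.png',201,218,241,258,12)
crop('pics/scene0.png','pics/c3.png',200,150,400,300,4)
E
```

```text
(no output)
```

View pics/c1.png

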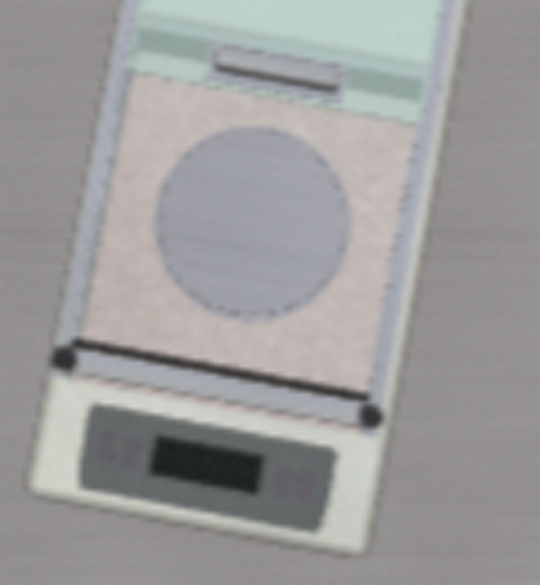

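View pics/c2.png

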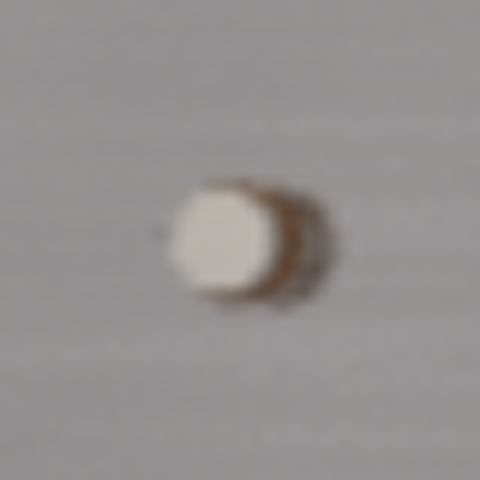

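View pics/c3.png

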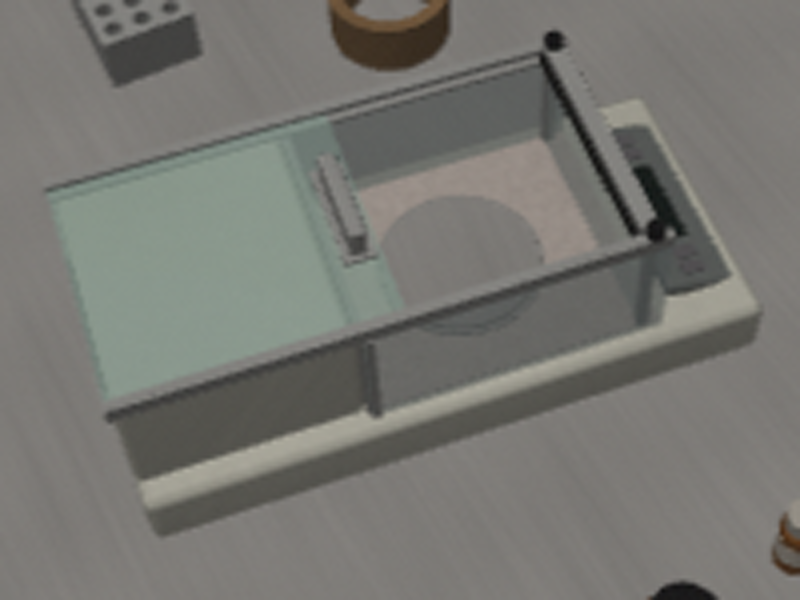

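Run:
```python
from h import *
from cell import vision
c=vision.camera_params('top')
f=lambda u,v,z,n:print(n,at_z(c,265+(u+.5)/4.5-.5,155+(v+.5)/4.5-.5,z).round(1))
f(253,224,72,'pan');f(276,68,183.5,'handle');f(64,358,170,'sL');f(371,415,170,'sR')
f(213,50,183.5,'hL');f(341,75,183.5,'hR');f(80,343,164,'railL');f(368,398,164,'railR')
print('vial',at_z(c,201+222.5/12-.5,218+240.5/12-.5,61))
cs=vision.camera_params('scene')
f2=lambda u,v,z,n:print(n,at_z(cs,200+(u+.5)/4-.5,150+(v+.5)/4-.5,z).round(1))
f2(463,264,72,'pan');f2(555,40,170,'sR');f2(660,230,170,'sL');f2(800,520,61,'vialcap approx')
crop('pics/scene0.png','pics/c4.png',375,260,425,310,10)
```

```text
pan [572.2  -1.5  72. ]
handle [648.6 -14.4 183.5]
sL [489.4 101.8 170. ]
sR [458.7 -67.  170. ]
hL [658.5  20.3 183.5]
hR [644.8 -50.1 183.5]
railL [497.8  93.6 164. ]
railR [468.1 -65.6 164. ]
vial [482.67422167 272.78919045  61.        ]
pan [573.1   3.8  72. ]
sR [457.8 -65.3 170. ]
sL [487.8 104.9 170. ]
vialcap approx [487.7 274.2  61. ]
```

View pics/c4.png

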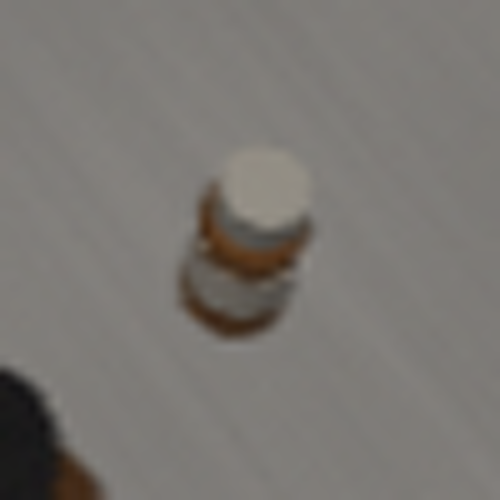

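```bash
cat >> h.py <<'E'
def shift(s,tgt,yaw):
    Rm=R.from_euler('xyz',s['tool_rot'])
    d=Rm.inv().apply(np.asarray(tgt,float)-s['eef_pos'])
    t=-(yaw-s['tool_rot'][2]); t=(t+np.pi)%(2*np.pi)-np.pi
    print('pos',np.round(s['eef_pos'],1),'rpy',np.round(s['tool_rot'],4),'F',np.round(s['force'],2),'w',round(s['width'],1),'t',round(s['clock'],2))
    print('shift',d.round(2),'turn',round(t,4))
E
python3 - <<'E'
from h import *
from cell import vision,ctrl
cs=vision.camera_params('scene');c=vision.camera_params('top')
print(at_z(cs,401.15-.0,278.15,61))
print('bottle base-ish',at_z(c,186,176,200))
shift(ctrl.read_state(),[483,273,140],2.96)
E
```

```text
[481.90178649 272.89245621  61.        ]
bottle base-ish [629.79194096 327.62035745 200.        ]
pos [169.3 627.1 230.6] rpy [-3.1401  0.      2.8778] F [ 0.26  0.05 -0.9 ] w 85.3 t 0.15
shift [-395.13 -259.89   90.98] turn -0.0822
```

play_rows:
  slide:
    - [-49,-32,0]
    - [-98,-65,0]
    - [-148,-97,0]
    - [-197,-130,0]
    - [-246,-162,0]
  turn: [-0.02,-0.04,-0.06,-0.08,-0.08]
  fingers: [1,1,1,1,1]

```text
clock: 0.78
eef_pos: [365.6, 404.8, 230.8]
tool_rot: [-3.14, -0.0, 2.958]
force: [-0.1, -0.2, 0.1]
width: 85.5
```

Run:
```python
from h import *
from cell import vision,ctrl
shift(ctrl.read_state(),[482.5,273,140],2.96)
```

```text
pos [365.6 404.8 230.8] rpy [-3.140e+00 -1.000e-04  2.958e+00] F [-0.09 -0.19  0.08] w 85.5 t 0.78
shift [-139.   -108.12   90.93] turn -0.002
```

play_rows:
  slide:
    - [-46,-36,15]
    - [-93,-72,40]
    - [-139,-108,75]
    - [-139,-108,91]
    - [-139,-108,91]
  turn: [0,0,0,0,0]
  fingers: [1,1,1,1,1]

```text
clock: 1.4
eef_pos: [481.9, 271.6, 138.4]
tool_rot: [-3.137, -0.003, 2.956]
force: [0.1, 1.2, -0.1]
width: 85.5
```

Run:
```python
from h import *
from cell import vision,ctrl
shift(ctrl.read_state(),[482.5,273,10],2.96)
c=vision.camera_params('wrist')
p,d=vision.get_image('wrist');cv2.imwrite('pics/w1.png',p)
print(proj(c,[[482.5,273,61],[482.5,273,0]]))
shift(ctrl.read_state(),[482.5,273,10],2.96)
```

```text
pos [481.9 271.6 138.4] rpy [-3.1374e+00 -2.8000e-03  2.9560e+00] F [ 0.1   1.18 -0.1 ] w 85.5 t 1.4
shift [ -0.68   1.98 128.42] turn -0.004
[[324.8966853  208.68529445]
 [324.60627942 189.03642732]]
pos [482.  273.2 139.5] rpy [-3.1394e+00 -1.6000e-03  2.9579e+00] F [-0.05 -0.28  1.38] w 85.1 t 1.45
shift [ -0.74   0.16 129.51] turn -0.0021
```

View pics/w1.png

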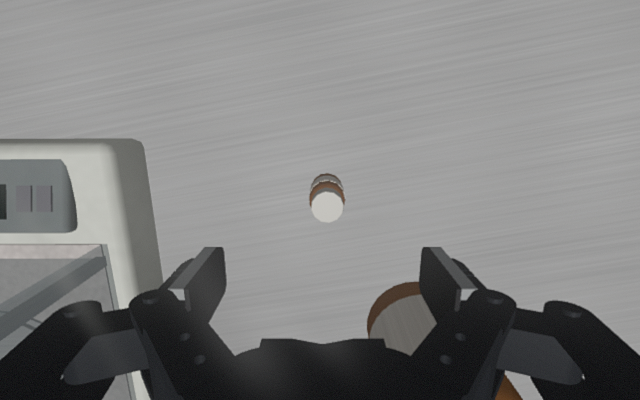

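The cap is at (327,207), against a predicted (325,209), so the estimate is good to about 1.5 mm. I'll descend to grasp.

play_rows:
  slide:
    - [-1,1.5,35]
    - [-1,1.5,75]
    - [-1,1.5,110]
    - [-1,1.5,127]
    - [-1,1.5,127]
  turn: [0,0,0,0,0]
  fingers: [1,1,1,0.8,0.6]

```text
clock: 2.08
eef_pos: [482.5, 275.1, 12.5]
tool_rot: [-3.139, -0.002, 2.959]
force: [-0.5, 0.7, 0.8]
width: 52.0
```

play_rows:
  slide:
    - [0,0,0]
    - [0,0,0]
    - [0,0,0]
    - [0,0,0]
    - [0,0,0]
  turn: [0,0,0,0,0]
  fingers: [0.45,0.35,0.3,0.25,0.2]

```text
clock: 2.7
eef_pos: [483.2, 275.6, 13.9]
tool_rot: [-3.141, -0.001, 2.959]
force: [-0.2, 0.1, 5.6]
width: 26.6
```

play_rows:
  slide:
    - [0,0,0]
    - [0,0,0]
    - [0,0,0]
  turn: [0,0,0]
  fingers: [0,0,0]

```text
clock: 3.08
eef_pos: [483.2, 275.6, 14.0]
tool_rot: [-3.141, -0.001, 2.959]
force: [-0.4, 0.2, 0.6]
width: 26.3
```

Run:
```python
from h import *
from cell import vision,ctrl
p,d=vision.get_image('wrist');cv2.imwrite('pics/w2.png',p)
shift(ctrl.read_state(),[482.5,273,10],2.96)
```

```text
pos [483.2 275.6  14. ] rpy [-3.1409e+00 -7.0000e-04  2.9591e+00] F [-0.26 -0.51 -0.04] w 26.3 t 3.12
shift [ 0.26 -2.7   3.98] turn -0.0009
```

View pics/w2.png

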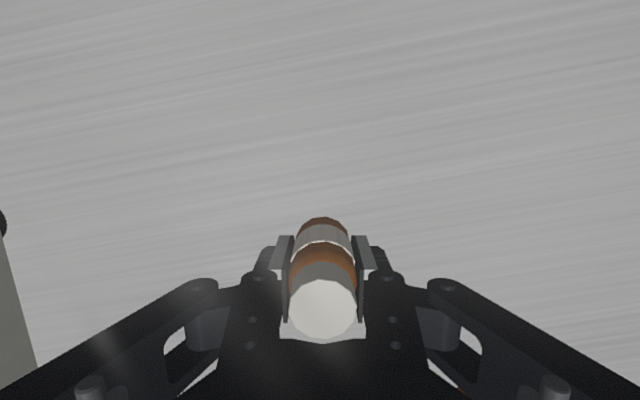

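Gripped squarely at the neck and upper body, upright. Next I'll lift and carry.

play_rows:
  slide:
    - [0,0,-40]
    - [0,0,-95]
    - [0,0,-155]
    - [0,0,-205]
    - [0,0,-225]
  turn: [0,0,0,0,0]
  fingers: [0,0,0,0,0]

```text
clock: 3.75
eef_pos: [484.6, 276.4, 242.3]
tool_rot: [3.139, 0.003, 2.959]
force: [-0.5, -0.7, -0.7]
width: 26.7
```

Run:
```python
from h import *
from cell import vision,ctrl
shift(ctrl.read_state(),[572.4,0,240],2.96)
```

```text
pos [484.6 276.4 242.3] rpy [3.1388e+00 3.1000e-03 2.9591e+00] F [-0.46 -0.75 -0.72] w 26.7 t 3.75
shift [-136.5  -255.87    2.01] turn -0.0009
```

play_rows:
  slide:
    - [-25,-46,0]
    - [-55,-104,0]
    - [-86,-161,0]
    - [-114,-214,0]
    - [-133,-250,0]
  turn: [0,0,0,0,0]
  fingers: [0,0,0,0,0]

```text
clock: 4.38
eef_pos: [570.2, 2.7, 241.9]
tool_rot: [3.14, 0.003, 2.956]
force: [0.5, 0.6, -0.0]
width: 26.3
```

play_rows:
  slide:
    - [0,0,0]
    - [0,0,0]
  turn: [0,0]
  fingers: [0,0]

```text
clock: 4.62
eef_pos: [569.8, 3.3, 241.6]
tool_rot: [3.139, 0.002, 2.956]
force: [-0.3, 0.4, -0.1]
width: 26.6
```

Run:
```python
from h import *
from cell import vision,ctrl
s=ctrl.read_state()
c=vision.camera_params('wrist')
p,d=vision.get_image('wrist');cv2.imwrite('pics/w3.png',p)
shift(s,[572.4,0,150],2.96)
th=np.linspace(0,2*np.pi,8,endpoint=False)
print(proj(c,np.c_[572.4+55*np.cos(th),55*np.sin(th),72+0*th]).round(0))
p,d=vision.get_image('top');cv2.imwrite('pics/t3.png',p)
crop('pics/t3.png','pics/t3c.png',265,155,385,285,4.5)
```

```text
pos [569.8   3.3 241.6] rpy [3.1395e+00 2.0000e-03 2.9559e+00] F [-0.29  0.45 -0.05] w 26.6 t 4.62
shift [-3.02 -2.94 91.57] turn -0.0041
[[329. 235.]
 [364. 214.]
 [374. 174.]
 [352. 137.]
 [308. 128.]
 [272. 152.]
 [265. 194.]
 [289. 227.]]
```

View pics/w3.png

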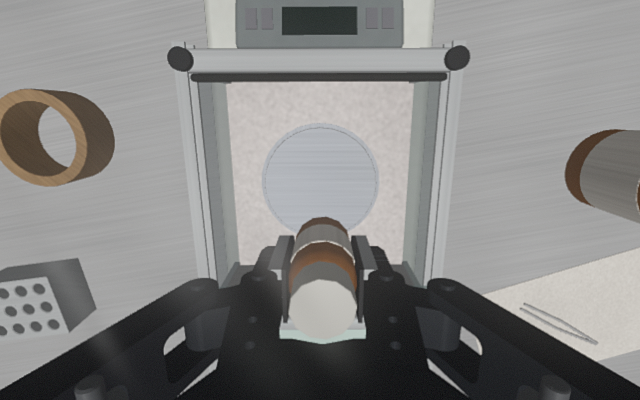

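View pics/t3c.png

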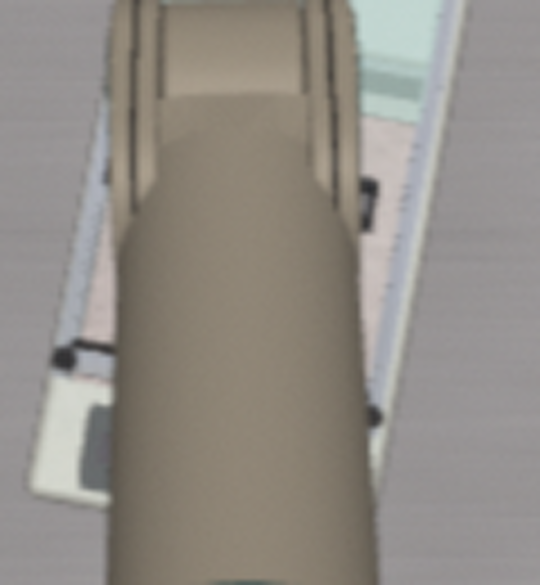

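The wrist view puts the pan centre near (321,179), about 1–2 mm from the top-camera estimate, so I take (571.5, 1).

Run:
```python
from h import *
from cell import vision,ctrl
shift(ctrl.read_state(),[571.5,1,95],2.96)
```

```text
pos [569.8   4.8 241.8] rpy [3.1390e+00 2.3000e-03 2.9586e+00] F [ 0.38 -0.19 -0.41] w 26.9 t 4.72
shift [ -2.01  -3.79 146.77] turn -0.0014
```

play_rows:
  slide:
    - [-2,-3,25]
    - [-2,-3.5,60]
    - [-2,-3.5,95]
    - [-2,-3.5,125]
    - [-2,-3.5,135]
  turn: [0,0,0,0,0]
  fingers: [0,0,0,0,0]

```text
clock: 5.35
eef_pos: [570.1, 3.1, 105.1]
tool_rot: [3.139, -0.001, 2.961]
force: [0.7, 0.2, -0.8]
width: 26.5
```

play_rows:
  slide:
    - [0,0,3]
    - [0,0,6]
    - [0,0,6]
  turn: [0,0,0]
  fingers: [0,0,0]

```text
clock: 5.72
eef_pos: [570.6, 3.3, 99.9]
tool_rot: [3.139, 0.0, 2.962]
force: [0.8, 0.2, -0.9]
width: 26.1
```

Run:
```python
from h import *
from cell import vision,ctrl
shift(ctrl.read_state(),[571.5,1,86],2.96)
```

```text
pos [570.6   3.3  99.9] rpy [3.1386e+00 2.0000e-04 2.9615e+00] F [ 0.84  0.25 -0.87] w 26.1 t 5.72
shift [-1.28 -2.13 13.87] turn 0.0015
```

play_rows:
  slide:
    - [-1,-1.5,3]
    - [-1,-2,6]
    - [-1,-2,9]
    - [-1,-2,10]
  turn: [0,0,0,0]
  fingers: [0,0,0,0]

```text
clock: 6.22
eef_pos: [571.0, 1.2, 89.5]
tool_rot: [3.139, -0.0, 2.961]
force: [-0.4, 0.2, -0.5]
width: 26.5
```

play_rows:
  slide:
    - [0,0,1]
    - [0,0,2]
  turn: [0,0]
  fingers: [0,0]

```text
clock: 6.48
eef_pos: [571.0, 1.2, 87.5]
tool_rot: [3.139, -0.0, 2.961]
force: [-0.0, 0.3, -0.8]
width: 26.4
```

play_rows:
  slide:
    - [0,0,0.7]
    - [0,0,1]
  turn: [0,0]
  fingers: [0,0]

```text
clock: 6.72
eef_pos: [571.0, 1.2, 86.4]
tool_rot: [3.139, -0.0, 2.962]
force: [0.2, 0.1, 0.2]
width: 26.9
```

play_rows:
  slide:
    - [0,0,0.7]
    - [0,0,1]
  turn: [0,0]
  fingers: [0,0]

```text
clock: 6.98
eef_pos: [571.1, 1.2, 85.5]
tool_rot: [3.139, -0.0, 2.962]
force: [-0.7, 0.1, 1.6]
width: 26.5
```

play_rows:
  slide:
    - [0,0,0.5]
    - [0,0,0.5]
  turn: [0,0]
  fingers: [0,0]

```text
clock: 7.22
eef_pos: [571.1, 1.2, 85.3]
tool_rot: [3.139, -0.0, 2.961]
force: [-0.4, 0.4, 2.8]
width: 26.5
```

The force is rising to 2.8 N with little further travel, so the vial is resting on the pan. I'll open gently.

play_rows:
  slide:
    - [0,0,0]
    - [0,0,0]
    - [0,0,0]
    - [0,0,0]
    - [0,0,0]
  turn: [0,0,0,0,0]
  fingers: [0.33,0.38,0.43,0.5,0.5]

```text
clock: 7.85
eef_pos: [571.1, 1.2, 85.2]
tool_rot: [3.139, -0.0, 2.962]
force: [-0.2, 0.7, 0.7]
width: 42.9
```

Run:
```python
from h import *
from cell import vision,ctrl
p,d=vision.get_image('wrist');cv2.imwrite('pics/w4.png',p)
shift(ctrl.read_state(),[571.5,1,260],2.96)
```

```text
pos [571.1   1.2  85.3] rpy [ 3.1386e+00 -1.0000e-04  2.9615e+00] F [0.19 0.1  0.54] w 42.5 t 7.9
shift [  -0.38    0.39 -174.74] turn 0.0015
```

View pics/w4.png

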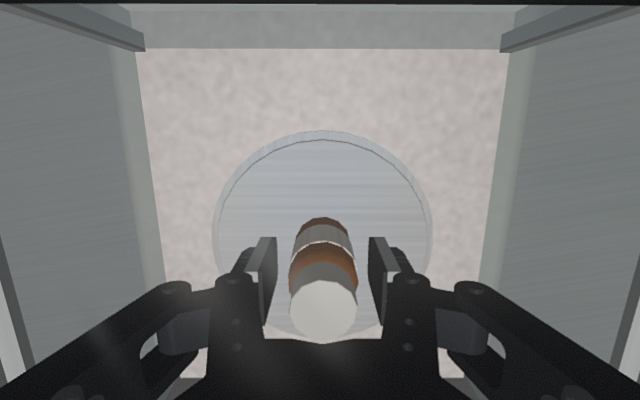

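The vial stands free between the open pads (cap at (323,310)) on the pan. I'll raise straight up.

play_rows:
  slide:
    - [0,0,-15]
    - [0,0,-50]
    - [0,0,-100]
    - [0,0,-150]
    - [0,0,-160]
  turn: [0,0,0,0,0]
  fingers: [0.5,0.5,0.5,0.5,0.5]

```text
clock: 8.52
eef_pos: [573.3, 0.7, 250.1]
tool_rot: [3.137, 0.008, 2.961]
force: [1.2, 0.6, -0.3]
width: 43.1
```

Run:
```python
from h import *
from cell import vision,ctrl
c=vision.camera_params('wrist')
p,d=vision.get_image('wrist');cv2.imwrite('pics/w5.png',p)
shift(ctrl.read_state(),[680,-20,250],2.96)
print(proj(c,[[571,1.2,133]]))
for u,v in [(323,210),(323,205)]: print(at_z(c,u,v,133))
```

```text
pos [572.8   0.7 249.3] rpy [3.1371 0.0064 2.9613] F [0.08 0.18 0.94] w 42.5 t 8.57
shift [-1.092e+02 -1.130e+00  2.000e-02] turn 0.0013
[[321.76854359 190.31077286]]
[587.92481114  -0.85086719 133.        ]
[ 5.83619892e+02 -6.66594553e-02  1.33000000e+02]
```

View pics/w5.png

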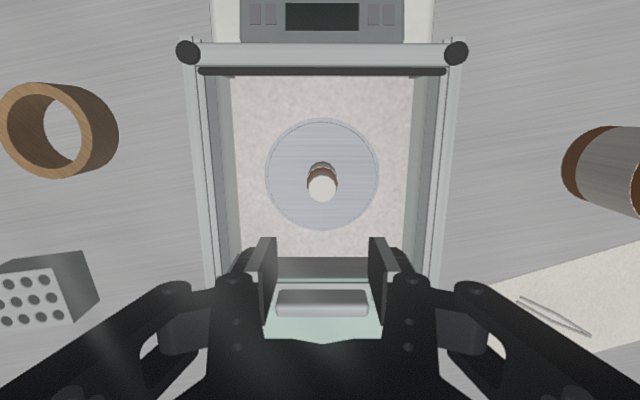

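The vial is upright, with its base at about (321,172) against the pan centre at (321,174). The handle top spans (275..368, 290..315). Next is the door.

Run:
```python
from h import *
from cell import vision,ctrl
c=vision.camera_params('wrist')
b=np.array([np.cos(-.181),np.sin(-.181)]);pan=np.array([571.5,1])
for u,v in [(322,291),(322,302),(276,296),(368,296)]:
  q=at_z(c,u,v,183.5)[:2];print(q.round(1),(q-pan)@b)
for k in(77,106): print(pan+k*b)
shift(ctrl.read_state(),[*(pan+110*b),235],2.9606)
```

```text
[631.5 -10. ] 61.04011875681984
[640.4 -11.6] 70.09308106743417
[629.5 -43.6] 65.04260428679962
[641.7  22.1] 65.23308754712998
[647.24214119 -12.86102621]
[675.76840216 -18.08141271]
pos [572.8   0.7 249.3] rpy [3.1371 0.0064 2.9613] F [0.08 0.18 0.94] w 42.5 t 8.57
shift [-1.086e+02 -7.000e-02  1.503e+01] turn 0.0007
```

play_rows:
  slide:
    - [-35,0,0]
    - [-75,0,0]
    - [-105,0,0]
    - [-109,0,0]
    - [-109,0,15]
  turn: [0,0,0,0,0]
  fingers: [0.2,0,0,0,0]

```text
clock: 9.2
eef_pos: [679.7, -18.6, 234.6]
tool_rot: [3.137, 0.006, 2.961]
force: [0.6, -0.3, -0.1]
width: -0.0
```

Run:
```python
from h import *
from cell import vision,ctrl
c=vision.camera_params('wrist')
p,d=vision.get_image('wrist');cv2.imwrite('pics/w6.png',p)
b=np.array([np.cos(-.181),np.sin(-.181)]);pan=np.array([571.5,1])
shift(ctrl.read_state(),[*(pan+110*b),173],2.9606)
print(proj(c,[[*(pan+k*b),183.5] for k in (71.5,83.5)]))
```

```text
pos [677.6 -18.3 231.6] rpy [3.1378e+00 1.0000e-03 2.9617e+00] F [-0.6  -1.   -1.57] w 0.1 t 9.25
shift [-2.12 -0.3  58.65] turn 0.0011
[[321.74393339 158.61534838]
 [321.74736278 178.26999074]]
```

View pics/w6.png

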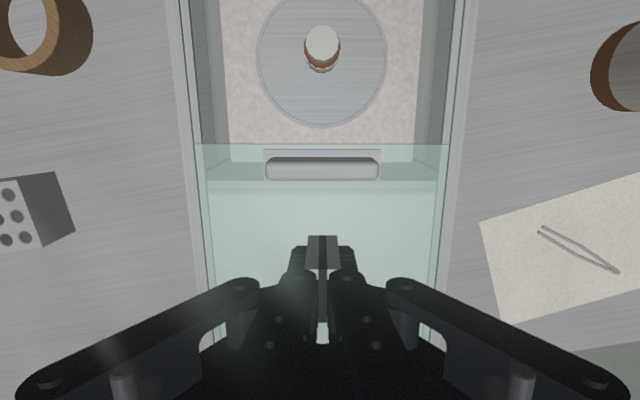

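The handle top covers rows 157–180, as predicted, so the fingers are well behind it. I'll descend behind it.

play_rows:
  slide:
    - [-2,0,20]
    - [-2,0,45]
    - [-2,0,57]
    - [-2,0,58]
    - [-2,0,58]
  turn: [0,0,0,0,0]
  fingers: [0,0,0,0,0]

```text
clock: 9.88
eef_pos: [680.0, -18.5, 174.5]
tool_rot: [3.138, 0.002, 2.962]
force: [-0.0, -0.4, -0.4]
width: -0.3
```

play_rows:
  slide:
    - [6,0,0]
    - [9,0,0]
    - [12,0,0]
    - [14,0,0]
    - [16,0,0]
  turn: [0,0,0,0,0]
  fingers: [0,0,0,0,0]

```text
clock: 10.5
eef_pos: [666.4, -16.0, 174.8]
tool_rot: [3.137, 0.007, 2.962]
force: [6.4, -1.4, -3.5]
width: -0.0
```

Contact with the handle at about 6.5 N, which matches the sliding friction. I'll push steadily.

play_rows:
  slide:
    - [8,0,0]
    - [18,0,0]
    - [28,0,0]
    - [38,0,0]
    - [48,0,0]
  turn: [0,0,0,0,0]
  fingers: [0,0,0,0,0]

```text
clock: 11.12
eef_pos: [621.8, -7.8, 174.9]
tool_rot: [3.137, 0.014, 2.961]
force: [7.6, -0.3, -3.7]
width: 0.0
```

play_rows:
  slide:
    - [10,0,0]
    - [20,0,0]
    - [30,0,0]
    - [40,0,0]
    - [46,0,0]
  turn: [0,0,0,0,0]
  fingers: [0,0,0,0,0]

```text
clock: 11.75
eef_pos: [579.2, 0.1, 175.1]
tool_rot: [3.136, 0.02, 2.961]
force: [6.0, -1.2, -2.8]
width: -0.0
```

```bash
cat > st.py <<'E'
from h import *
from cell import vision,ctrl
b=np.array([np.cos(-.181),np.sin(-.181)]);pan=np.array([571.5,1]);l=np.array([-b[1],b[0]])
s=ctrl.read_state()
print(round(s['clock'],2),'d',((s['eef_pos'][:2]-pan)@b).round(2),'lat',((s['eef_pos'][:2]-pan)@l).round(2),'z',s['eef_pos'][2].round(1),'F along',(s['force'][:2]@b).round(2),'lat',(s['force'][:2]@l).round(2),'z',s['force'][2].round(2),s['tool_rot'].round(4),s['tau'].round(2))
E
python3 st.py
```

```text
11.75 d 7.76 lat 0.46 z 175.1 F along 6.16 lat -0.06 z -2.76 [3.136 0.02  2.961] [-5.700e-01 -5.109e+01  4.600e-01 -1.293e+01 -2.800e-01  2.160e+00
  2.000e-02]
```

play_rows:
  slide:
    - [9,0,0]
    - [18,0,0]
    - [27,0,0]
    - [35,0,0]
    - [40,0,0]
  turn: [0,0,0,0,0]
  fingers: [0,0,0,0,0]

```text
clock: 12.38
eef_pos: [543.0, 6.7, 175.3]
tool_rot: [3.135, 0.027, 2.961]
force: [6.3, -1.5, -0.6]
width: -0.2
```

```bash
python3 st.py
python3 - <<'E'
from h import *
from cell import vision
p,d=vision.get_image('scene');cv2.imwrite('pics/s7.png',p)
crop('pics/s7.png','pics/s7c.png',260,150,400,255,5.5)
E
```

```text
12.38 d -29.02 lat 0.51 z 175.3 F along 6.43 lat -0.38 z -0.55 [3.1351 0.0273 2.9606] [-7.500e-01 -4.660e+01  1.500e-01 -1.153e+01 -3.500e-01  2.050e+00
  1.000e-02]
```

View pics/s7c.png

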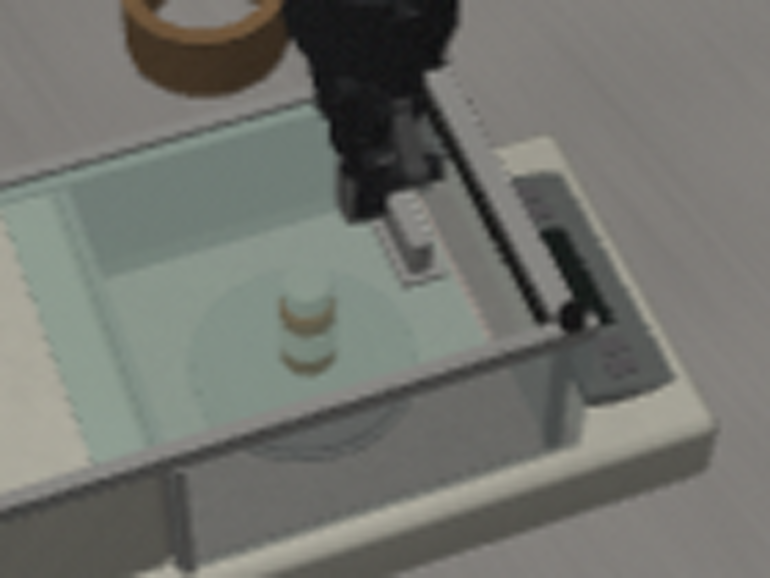

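The door edge is still about 25–30 mm short of the black seal, and the vial stands under the glass. I'll advance more slowly.

play_rows:
  slide:
    - [6,0,0]
    - [9,0,0]
    - [12,0,0]
    - [15,0,0]
    - [18,0,0]
  turn: [0,0,0,0,0]
  fingers: [0,0,0,0,0]

```text
clock: 13.05
eef_pos: [527.9, 9.6, 175.8]
tool_rot: [3.134, 0.033, 2.96]
force: [6.4, -2.4, -1.4]
width: -0.2
```

```bash
python3 st.py
python3 - <<'E'
from h import *
from cell import vision
p,d=vision.get_image('scene');cv2.imwrite('pics/s8.png',p)
crop('pics/s8.png','pics/s8c.png',310,150,390,220,9)
E
```

```text
13.05 d -44.46 lat 0.59 z 175.8 F along 6.76 lat -1.19 z -1.45 [3.1344 0.0332 2.9603] [-7.800e-01 -4.509e+01  1.000e-01 -1.124e+01 -3.500e-01  1.920e+00
  1.000e-02]
```

View pics/s8c.png

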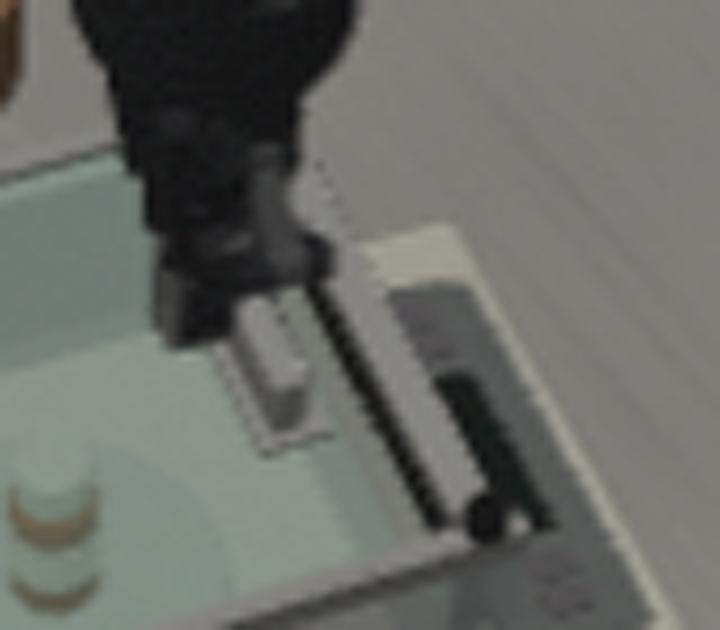

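play_rows:
  slide:
    - [3,0,0]
    - [4,0,0]
    - [5,0,0]
    - [6,0,0]
    - [7,0,0]
  turn: [0,0,0,0,0]
  fingers: [0,0,0,0,0]

```text
clock: 13.72
eef_pos: [523.6, 10.4, 176.4]
tool_rot: [3.134, 0.039, 2.96]
force: [6.3, -1.5, -1.9]
width: -0.0
```

```bash
python3 st.py
```

```text
13.72 d -48.84 lat 0.59 z 176.4 F along 6.45 lat -0.36 z -1.89 [3.1338 0.0388 2.9597] [ -0.77 -45.3    0.16 -11.42  -0.33   1.83   0.  ]
```

play_rows:
  slide:
    - [3,0,0.5]
    - [4,0,1]
    - [5,0,1]
    - [5.5,0,1]
    - [6,0,1]
  turn: [0,0,0,0,0]
  fingers: [0,0,0,0,0]

```text
clock: 14.35
eef_pos: [521.2, 10.8, 176.3]
tool_rot: [3.133, 0.046, 2.959]
force: [4.7, -2.1, -0.1]
width: 0.2
```

```bash
python3 st.py
```

```text
14.35 d -51.21 lat 0.62 z 176.3 F along 5.03 lat -1.18 z -0.08 [3.1329 0.0462 2.9592] [-9.500e-01 -4.359e+01 -4.000e-02 -1.073e+01 -3.900e-01  1.760e+00
 -1.000e-02]
```

play_rows:
  slide:
    - [3,0,0.3]
    - [4,0,0.6]
    - [5,0,1]
    - [5.5,0,1]
    - [6,0,1]
  turn: [0,0,0,0,0]
  fingers: [0,0,0,0,0]

```text
clock: 14.98
eef_pos: [519.2, 11.2, 176.6]
tool_rot: [3.132, 0.054, 2.958]
force: [5.8, -2.0, 1.9]
width: -0.1
```

```bash
python3 st.py;python3 - <<'E'
from h import *
from cell import vision
p,d=vision.get_image('scene');cv2.imwrite('pics/s9.png',p)
crop('pics/s9.png','pics/s9c.png',310,150,390,220,9)
E
```

```text
14.97 d -53.25 lat 0.65 z 176.6 F along 6.04 lat -0.92 z 1.9 [3.1319 0.0543 2.9585] [-1.020e+00 -4.248e+01 -1.400e-01 -1.034e+01 -4.100e-01  1.720e+00
 -1.000e-02]
```

View pics/s9c.png

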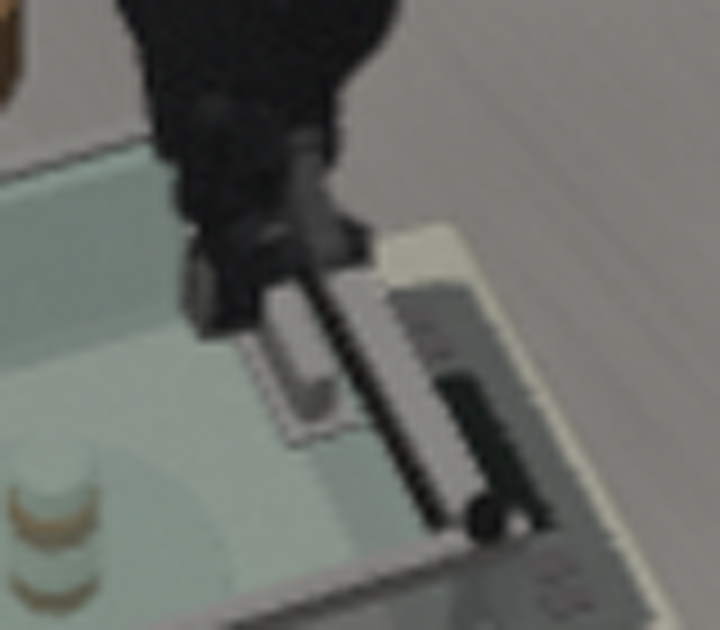

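play_rows:
  slide:
    - [3,0,0.3]
    - [5,0,0.6]
    - [6,0,1]
    - [7,0,1]
    - [7.5,0,1]
  turn: [0,0,0,0,0]
  fingers: [0,0,0,0,0]

```text
clock: 15.65
eef_pos: [516.6, 11.7, 176.9]
tool_rot: [3.131, 0.064, 2.958]
force: [7.3, -3.2, 0.4]
width: -0.2
```

```bash
python3 st.py
```

```text
15.65 d -55.91 lat 0.68 z 176.9 F along 7.74 lat -1.83 z 0.44 [3.1307 0.0642 2.9576] [-1.350e+00 -4.227e+01 -4.900e-01 -9.280e+00 -5.400e-01  2.310e+00
 -1.000e-02]
```

play_rows:
  slide:
    - [3,0,0.3]
    - [4.5,0,0.6]
    - [5.5,0,0.8]
    - [6.5,0,1]
    - [7,0,1]
  turn: [0,0,0,0,0]
  fingers: [0,0,0,0,0]

```text
clock: 16.27
eef_pos: [516.2, 11.9, 177.4]
tool_rot: [3.129, 0.077, 2.956]
force: [10.3, -2.7, -2.0]
width: -0.2
```

```bash
python3 st.py
```

```text
16.27 d -56.36 lat 0.72 z 177.4 F along 10.65 lat -0.79 z -2.01 [3.1291 0.0774 2.9564] [-1.800e+00 -4.294e+01 -9.600e-01 -7.910e+00 -7.100e-01  3.300e+00
 -1.000e-02]
```

The seal is bearing now: force is up to 10.6 N with only 0.45 mm of travel. The next press aims for about 12.5 N.

play_rows:
  slide:
    - [4,0,0.2]
    - [6,0,0.5]
    - [7,0,0.8]
    - [7.8,0,1]
    - [7.8,0,1]
  turn: [0,0,0,0,0]
  fingers: [0,0,0,0,0]

```text
clock: 16.9
eef_pos: [516.0, 11.9, 178.0]
tool_rot: [3.127, 0.092, 2.955]
force: [13.0, -3.9, -3.0]
width: -0.1
```

```bash
python3 st.py
```

```text
16.9 d -56.58 lat 0.77 z 178.0 F along 13.49 lat -1.51 z -3.02 [3.1272 0.0924 2.9549] [-2.020e+00 -4.254e+01 -1.170e+00 -7.150e+00 -7.600e-01  3.610e+00
 -2.000e-02]
```

About 13 N was reached, inside the 11–14 N band. I'll back off and retreat upward.

play_rows:
  slide:
    - [-2,0,0]
    - [-6,0,0]
    - [-14,0,0]
    - [-20,0,0]
    - [-20,0,-15]
  turn: [0,0,0,0,0]
  fingers: [0,0,0,0,0]

```text
clock: 17.52
eef_pos: [533.7, 8.2, 194.3]
tool_rot: [3.128, 0.09, 2.955]
force: [-0.9, -0.2, 0.1]
width: 0.2
```

play_rows:
  slide:
    - [0,0,-30]
    - [0,0,-80]
    - [-20,0,-130]
    - [-40,0,-150]
    - [-40,0,-150]
  turn: [0,0,0,0,0]
  fingers: [0,0,0,0,0]

```text
clock: 18.15
eef_pos: [560.6, 1.0, 349.8]
tool_rot: [3.127, 0.095, 2.954]
force: [-0.3, 0.2, -0.7]
width: -0.0
```

```bash
python3 st.py;python3 - <<'E'
from h import *
from cell import vision
p,d=vision.get_image('scene');cv2.imwrite('pics/s10.png',p)
crop('pics/s10.png','pics/s10c.png',260,150,400,255,5.5)
p,d=vision.get_image('wrist');cv2.imwrite('pics/w10.png',p)
E
```

```text
18.15 d -10.77 lat -1.93 z 349.8 F along -0.3 lat 0.17 z -0.7 [3.1268 0.0947 2.9542] [ 1.400e-01 -4.264e+01  1.070e+00 -2.272e+01  6.000e-02 -4.200e-01
  3.000e-02]
```

View pics/s10c.png

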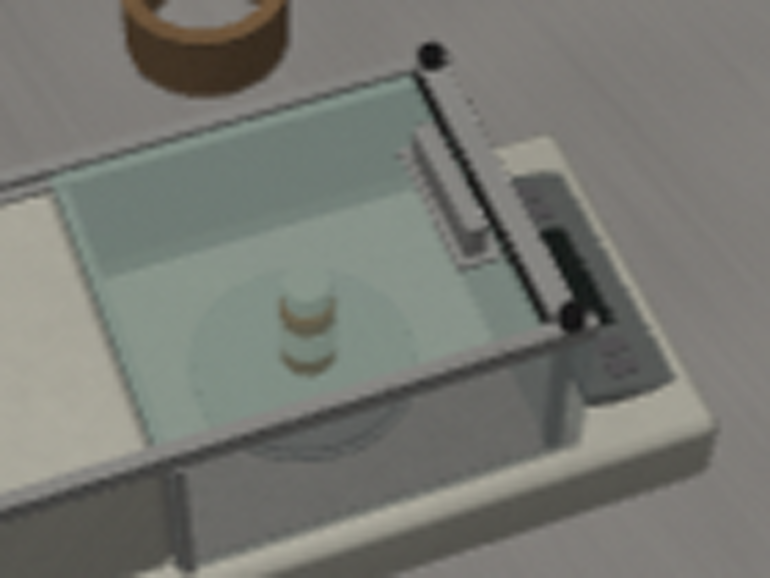

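View pics/w10.png

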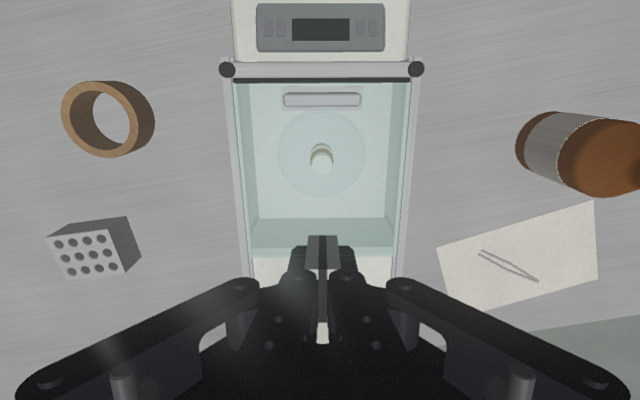

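The scene crop shows no gap along the black seal from (415,75) to (550,320). The vial stands upright mid-pan ((307,325) there, (321,158) in the wrist view), and the arm is clear. I'll hand in.

```bash
python3 st.py; python3 -c "
from cell import ctrl
print(ctrl.finish_job())"
```

```text
18.25 d -13.56 lat -2.05 z 346.7 F along 0.11 lat -0.17 z -0.29 [3.1281 0.0879 2.9549] [  0.15 -42.59   1.07 -22.11   0.06  -0.49   0.  ]
the job is handed in; nothing more can be done
None
```

The balance is ready to weigh, and I handed the job in at about 18 s. I stood the vial on the pan first, then slid the door shut against the seal.

- **Vial:** I lowered it until it touched the pan at about 3 N (the limit is 15 N) and let go. The last wrist and scene views show it upright, within about 2 mm of the pan centre.
- **Door:** I pushed it from behind the handle with the fingers shut, at its usual 6–7 N sliding force. When it met the seal I pressed to a measured 13.5 N (about 13 N judging by the joint torques) and backed off. The last scene view shows no gap along the seal, but it can't show the final squeeze in millimetres, so I judge the seal by that pressing force.
- **Surroundings:** The roll of tape, the block and the bottle look unmoved. The arm ended clear of everything, with the wrist force near zero.

Two things were slightly off. The cameras disagreed on the pan centre by 2–5 mm, so I used a value in between. The tool also tilted about 0.09 rad while pressing the door, which did no visible harm.

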